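Raise the specimen lift by one rung until its gravity pawl seats

ROBOT

A 6-joint arm with a two-finger parallel gripper is mounted at the origin on a cart in front of the work surface, level with it; the furniture and walls round the work are solid. World frame = base frame: x ahead of the robot, y to its left, z up, the work surface at z = 0. Lengths are in m, angles in rad, forces in N, time in s.
With the tool pointing down it reaches from about 0.3 to 0.75 m from the base axis. Payload 8.5 kg.
Tool frame: the origin (TCP) lies at the very end of the fingers, on their centre line; the grasp point (between the pads) lies 19 mm behind it; z points along the fingers, y is the line along which they close (so a half turn about z gives the same grasp; the last joint's range is limited). The gripper opens to 88 mm and grips with 3 to 60 N. Pads are 18 mm wide; open, the fingers measure 123 mm over their backs; the gripper's body (75 mm by 187 mm) begins 45 mm behind the grasp point.
Start: joints at [-1.37, 0.381, 1.297, -0, 1.464, -0.215], TCP at [0.222, -0.503, 0.239] pointing down, gripper open.
Joint ranges: [-3.11, 3.11], [-0.89, 2.33], [0.22, 2.48], [-1.42, 4.56], [0.17, 2.85], [-2.88, 2.88]. Speed limits (rad/s): [2.39, 2.39, 3.14, 3.14, 3.14, 3.14].

INTERFACE

Orientations are given as a rotation vector (axis times angle).
In Python, from workcell import arm gives the robot as it stands.
- The arm moves only by the tool carry_out, never from a script. Its argument "series" is a list of rows, each a list of 5 numbers: the shift along the tool's x, y, z in cm, then the turn about the tool's z in degrees, then the closure, from -1 (fully open) to 1 (shut), so that 0 is half open. In form: [[dx, dy, dz, yaw, claw], ...]. A call has 1 to 20 rows; each row is the pose to reach, as a shift and turn from the pose commanded when the call began, along the tool's axes at that moment; what a row does not reach only later rows make up. A row lasts 1/8 s, in which the tool goes at most 62.5 mm and 10.7 degrees, less where a joint would pass 70% of its speed; a pose out of reach is approached as far as the arm can. A call with a gripper value outside its range is refused whole. The fingers move at their own pace and stop on an object; "newtons" is the grip in N (left out, the last holds). Time passes only in rows, so rows that repeat a pose let the fingers close. It gives the time, the measured TCP pose, the force, the opening and the grip force at its end, in the units of the state.
- arm.get_obs(): the state, without advancing time (a new reading comes with each control period).
- arm.get_image(name): name is "scene" or "top" or "wrist"; returns a dict with "img" (400x640x3 uint8, blue, green, red), "fov_y" (degrees; the focal length in pixels is half the picture's height over the tangent of half this angle, whatever the lens; pixels are square), "cx", "cy" (the principal point, pixels), "k1" (the pictures are not rectified: a ray, as slopes to the right and down, at radius r is drawn at 1 + k1 r^2 times it, then the intrinsics apply), "R" (3x3) and "t" (3): a world point X has camera coordinates R X + t. Camera axes: x right, y down, z forward; pixel columns grow to the right and rows downward; lengths in m; the calibration is good to about 2 mm. A picture is of the moment at which its call begins. There is no depth.
- arm.job_done(): hands the job in; it is judged then, once.
Trained networks look in the newest picture that a camera, given by its name, has taken for a name from the list of things; names that differ only in an ending like _2 or _b are one class to them, and where a whole thing is asked for, a point or a joint stands for the part that bears it (a point fixed in the world has none). Each returns a list of dicts, best first, with "conf" (0 to 1); they miss things now and then, are a little off and sometimes report something else, mostly with a low value. They report only what shows in the picture. A call takes as long as a camera call. They do not tell look-alikes from the thing itself.
- arm.recognise(query, camera): "position" ([column, row] in pixels, amid what is visible of it).
- arm.trace(query, camera): "mask" (400x640 bool, what is visible of it) and "position" ([column, row] in pixels, amid what is visible of it).
- arm.spot_point(query, camera): "position" ([column, row] in pixels: a listed point, or the origin of a listed thing).
The state is a dict: "t": time; "joint_pos": joint angles; "qvel": joint speeds; "joint_efforts": joint torques, N m; "tool_pos": TCP position; "eef_rot": TCP orientation; "ft_force": force on the tool from outside, world axes, zero at the start; "torque": the same for the moment, N m; "gripper_width": finger opening in m; "finger_force": force on a finger pad.
Only numpy, scipy, OpenCV 4.12 (cv2) and the standard library are available. Lean on these libraries where they do the work, as an engineer would, in place of code of your own. Each camera call takes 0.05 s, during which the arm holds its last target. There are 200 camera calls.

TASK

Raise the loaded tray of the little ladder-type specimen lift by its black grip until the red gravity pawl has ridden past the lower rung and swung back, but do not go on past the upper rung; then lower it gently until the pawl hangs fully seated on the lower rung, and let go. Never let the tray drop and never press it down hard on the rung; both specimens must stay standing on the tray and the other things on the bench be left alone.

Things in the scene. Friction and masses are not known exactly. Their poses are not given: they have to be found in the camera images.
- stand: Fixed ladder stand: grey base plate 110 x 100 x 12 mm with two upright aluminium rails at the back (152 mm high). Origin at the centre of the base's underside; z up, x points from the sliding section to the rails and rungs, y along the rungs. It does not move.
- stand_rails (a point): Point midway between the two rails, 80 mm above the bench, fixed to the stand. Between the rails a dark frame holds two level steel rungs, 8 mm thick, the upper 56 mm above the lower. The frame is clamped at a height that differs each time by up to 10 mm either way and is not measured; the rungs are rigid and must not be loaded over 16 N.
- lift (a joint): Height of the sliding section above its bottom stop, m; grows upward, 0 at the start, top stop 0.13. Friction 1 N, weight with load 4.5 to 6.5 N; it falls if let go unseated. Seated on the lower rung it reads 0.045 to 0.065 depending on the unmeasured rung height. Lifted to 0.080-0.086 the pawl is past the lower rung and clear of the upper. Lower at 15 mm/s or less, feeling for the load coming off the hand.
- lift_grip (a point): Centre of the black grip, a bar 22 mm (x) by 44 mm (y) by 22 mm high on a stem over the middle of the tray; axes as the stand's. 200 mm above the work surface at the start. Grasp it from above across its 22 mm, fingers closing along x; its underside is 23 mm above the tray.
- lift_tray (a point): Centre of the tray's upper surface, 34 mm below the grip's centre. White tray 72 mm (x) by 140 mm (y), with a blue rim 4 mm high; axes as the stand's.
- pawl: Red gravity pawl, hinged on a horizontal axle low on the sliding section; origin on the axle. Tooth 24 mm long and 5 mm thick towards +x, heavy tail towards -x. Its z axis is vertical when the pawl is home (level); rising past a rung tips the tooth down up to 1 rad; it swings back about 13 mm above the seated height. Level, it cannot tip further up and carries the load. Lowered while tipped, it jams: raise more.
- specimen_a_c (a point): Centre of a loose black specimen puck, 30 mm across and 16 mm high, standing on the tray on the +y side of the grip, its z axis upright.
- specimen_b_c (a point): Centre of a loose black specimen puck, 30 mm across and 15 mm high, standing on the tray on the -y side of the grip, its z axis upright.
- dropper: Bystander: small brown dropper bottle with black bulb, 103 mm high, at the back; origin under its centre.
- hex_key: Bystander: steel hex key, 93 mm long, flat on the bench near its front edge.
- spanner: Bystander: steel spanner, 154 mm long, flat on the bench at the left.
- screwdriver: Bystander: screwdriver with orange handle, 168 mm long, flat on the bench near its front edge.
Things that resemble listed ones, but are neither listed nor needed, are in the scene too. What is shaped like the stand but yellow is not meant.

How it is judged:
On the way, in this order (a step that is already met when the one before it is completed fails the run):
1. the pawl is tipped by the lower rung as the tray is raised past it (angle between pawl's own z axis and vertical above 0.35 rad and value of joint lift below 0.07 m), for 0.02 s.
2. the pawl has swung back level above the lower rung, the tray not yet at the height of the upper rung (angle between pawl's own z axis and vertical below 0.15 rad and value of joint lift between 0.043 and 0.095 m), for 0.05 s.
At the end, for the whole second after the job is handed in: The sliding section hangs at rest with its level pawl (within 0.15 rad) on the lower rung, carrying its weight (over 1.5 N on the rung, height between 0.041 and 0.069 m); both specimens stand upright (within 0.15 rad) on the tray (value of joint lift between 0.041 and 0.069 m and contact force between pawl and stand above 1.5 N and angle between each of pawl, specimen_a_c, specimen_b_c's own z axis and vertical below 0.15 rad and velocity of joint lift between -0.01 and 0.01 m/s and z of specimen_a_c in the frame of lift_tray between 0.003 and 0.014 m and horizontal distance between each of specimen_a_c, specimen_b_c and lift_tray below 0.068 m and z of specimen_b_c in the frame of lift_tray between 0.003 and 0.014 m); the robot touches nothing.
It fails at once if the tray is let drop (falls faster than 0.2 m/s) (velocity of joint lift below -0.2 m/s).
It fails at once if the pawl is pressed on a rung with more than 16 N (contact force between pawl and stand above 16 N).
It fails at once if another thing on the bench is moved by more than 20 mm (distance of any of dropper, hex_key, spanner, screwdriver from where it was at the start of the episode above 0.02 m).
It also fails if it takes over 42 s, if anything falls off the work surface, if the arm or the gripper's body presses on something with over 40 N, if the wrist force passes 120 N, or if a joint passes its speed limit or range.

## Working session

There is one attempt and no reset: what is moved stays moved. The work goes in short steps, Python scripts to look and compute and a tool call to move; the robot and the scene stay as the last step left them, time stands still between calls to the robot, and variables do not carry over. Pictures are saved under pics/ and viewed, at most 10 in all, crops included, and the job is handed in when it is done.

Besides the shell and the picture viewer there is one more tool, called as name(argument=value, ...) on one line, values as JSON. carry_out: Moves the arm, as the interface text tells. Its arguments: {"type":"object","properties":{"series":{"type":"array","items":{"type":"array","items":{"type":"number"}}},"newtons":{"type":"number"}},"required":["series"]}

```bash
mkdir -p pics; cat > h.py <<'E'
import numpy as np, cv2
from workcell import arm
def ray(im,p):
    f=200/np.tan(np.radians(im["fov_y"])/2)
    d=np.array([(p[0]-im["cx"])/f,(p[1]-im["cy"])/f]); u=d.copy()
    for _ in range(20): u=d/(1+im["k1"]*(u@u))
    R=np.array(im["R"]);t=np.array(im["t"])
    v=R.T@np.array([u[0],u[1],1]); return -R.T@t, v/np.linalg.norm(v)
def proj(im,X):
    f=200/np.tan(np.radians(im["fov_y"])/2)
    c=np.array(im["R"])@np.array(X)+np.array(im["t"]);u=c[:2]/c[2]
    return u*(1+im["k1"]*(u@u))*f+[im["cx"],im["cy"]]
def tri(rs):
    A=0;b=0
    for o,v in rs:
        P=np.eye(3)-np.outer(v,v);A=A+P;b=b+P@o
    X=np.linalg.solve(A,b); return X,[float(np.linalg.norm((np.eye(3)-np.outer(v,v))@(X-o))) for o,v in rs]
E
python3 - <<'E'
from h import *
ims={c:arm.get_image(c) for c in("scene","top")}
for c in ims: cv2.imwrite(f"pics/{c}0.png",ims[c]["img"]); o,v=ray(ims[c],(320,200)); print(c,o.round(3),v.round(3))
for q in("lift_grip","lift_tray","stand_rails","stand","specimen_a_c","specimen_b_c","pawl"):
    for c in ims: print(q,c,[(np.round(d["position"]).tolist(),round(d["conf"],2)) for d in arm.spot_point(q,c)[:4]])
o=arm.get_obs();print(o["t"],o["tool_pos"],o["eef_rot"],o["ft_force"],o["gripper_width"])
E
```

```text
scene [ 0.685 -0.49   1.432] [-0.086  0.546 -0.833]
top [0.364 0.339 1.128] [ 0.209 -0.019 -0.978]
lift_grip scene [([304.0, 243.0], 0.77)]
lift_grip top [([386.0, 208.0], 0.64)]
lift_tray scene [([303.0, 252.0], 0.74)]
lift_tray top [([378.0, 209.0], 0.7), ([373.0, 142.0], 0.5)]
stand_rails scene [([313.0, 264.0], 0.73), ([322.0, 138.0], 0.6)]
stand_rails top []
stand scene [([309.0, 273.0], 0.75), ([318.0, 154.0], 0.6), ([235.0, 312.0], 0.54)]
stand top [([369.0, 218.0], 0.74)]
specimen_a_c scene [([300.0, 236.0], 0.49)]
specimen_a_c top [([366.0, 213.0], 0.46)]
specimen_b_c scene []
specimen_b_c top [([375.0, 145.0], 0.6), ([400.0, 200.0], 0.48), ([381.0, 207.0], 0.43)]
pawl scene [([341.0, 239.0], 0.65), ([302.0, 250.0], 0.35)]
pawl top []
0.8 [ 0.22217163 -0.50312648  0.23875277] [3.07390260e+00 6.48498937e-01 3.41926349e-05] [-0.1272039   0.10942633  0.52379606] 0.08796344055826834
```

View pics/scene0.png

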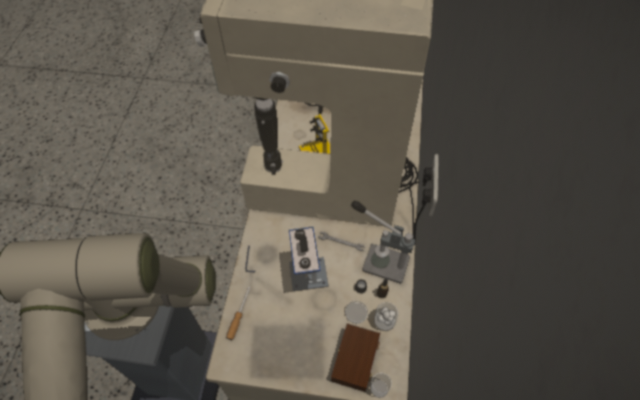

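View pics/top0.png

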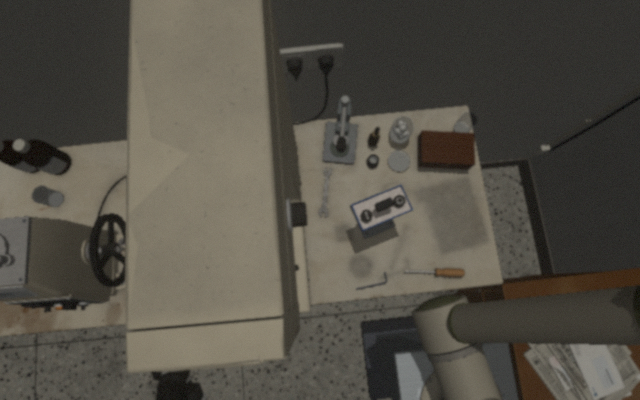

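```bash
python3 - <<'E'
from h import *
s=arm.get_image("scene");t=arm.get_image("top")
for n,a,b in(("grip",(303,242),(384,207)),("tray",(303,252),(378,209))):
    X,e=tri([ray(s,a),ray(t,b)]);print(n,X.round(4),np.round(e,4))
for z in(.2,):
    for im,p in((s,(303,242)),(t,(384,207))):
        o,v=ray(im,p);print((o+v*(z-o[2])/v[2]).round(3))
c=s["img"][215:300,270:350];cs=cv2.resize(c,(400,425),interpolation=cv2.INTER_CUBIC)
c=t["img"][170:255,335:425];ct=cv2.resize(c,(400,425),interpolation=cv2.INTER_CUBIC)
cv2.imwrite("pics/crop1.png",np.clip(np.hstack([cs,ct])*1.6,0,255))
# cabinet/furniture edge in top view at tall heights
for p in((300,215),(275,150),(290,330)):
    o,v=ray(t,p);print(p,[(o+v*(z-o[2])/v[2]).round(2).tolist() for z in(.0,.3,.6)])
E
```

```text
grip [0.5292 0.169  0.2057] [0.0022 0.0022]
tray [0.5316 0.1719 0.145 ] [0.0031 0.0031]
[0.53  0.173 0.2  ]
[0.528 0.167 0.2  ]
(300, 215) [[0.57, 0.38, 0.0], [0.51, 0.37, 0.3], [0.46, 0.36, 0.6]]
(275, 150) [[0.78, 0.44, 0.0], [0.67, 0.41, 0.3], [0.56, 0.39, 0.6]]
(290, 330) [[0.24, 0.44, 0.0], [0.28, 0.41, 0.3], [0.31, 0.39, 0.6]][ WARN:0@0.833] global loadsave.cpp:1063 imwrite_ Unsupported depth image for selected encoder is fallbacked to CV_8U.
```

View pics/crop1.png

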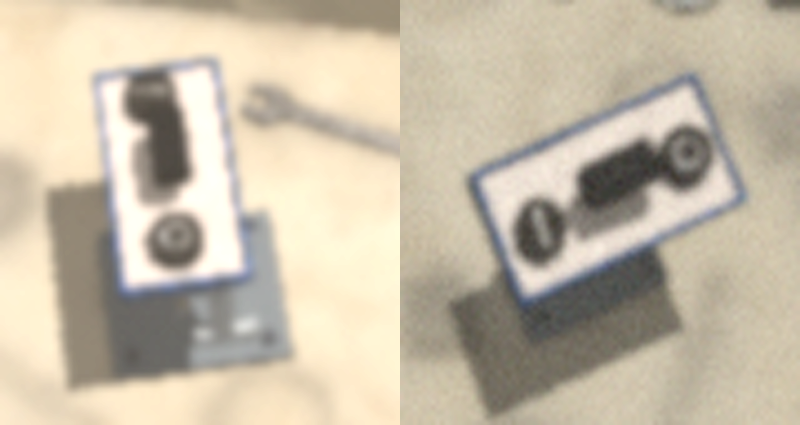

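```bash
cat >> h.py <<'E'
from scipy.spatial.transform import Rotation as Ro
def shift(X,yaw_dir):
    "tool shift cm and yaw deg so that tool y is along +-yaw_dir"
    o=arm.get_obs();R=Ro.from_rotvec(o["eef_rot"]).as_matrix()
    d=R.T@(np.array(X)-o["tool_pos"])*100
    u=R.T@np.array([*yaw_dir,0]);a=np.degrees(np.arctan2(-u[0],u[1]));a=(a+90)%180-90
    return d.round(2),round(a,1)
E
python3 - <<'E'
from h import *
t=arm.get_image("top");s=arm.get_image("scene")
tc=[(335+x/400*90,170+y/5) for x,y in((472,178),(690,75),(745,200),(525,300))]
sc=[(270+x/5,215+y/5) for x,y in((97,75),(215,60),(248,275),(122,292))]
for im,cs in((t,tc),(s,sc)):
    P=[]
    for p in cs:
        o,v=ray(im,p);P.append((o+v*(.17-o[2])/v[2])[:2])
    P=np.array(P);print(P.round(3).tolist(),P.mean(0).round(4),[np.linalg.norm(P[i]-P[i-1]).round(3) for i in range(4)])
    c,wh,a=cv2.minAreaRect(P.astype(np.float32)*1000);print(wh,a)
    for i in range(4):
        d=P[i]-P[i-1];print(np.degrees(np.arctan2(d[1],d[0])).round(1),end=" ")
    print()
o=arm.get_obs();print(Ro.from_rotvec(o["eef_rot"]).as_matrix().round(3))
E
```

```text
[[0.522, 0.017], [0.561, -0.118], [0.494, -0.137], [0.457, -0.002]] [ 0.5085 -0.06  ] [np.float64(0.067), np.float64(0.141), np.float64(0.07), np.float64(0.139)]
(70.1173324584961, 140.69439697265625) 16.394437789916992
16.6 -73.6 -164.6 105.3 
[[0.482, 0.223], [0.547, 0.242], [0.586, 0.109], [0.519, 0.09]] [0.5335 0.1658] [np.float64(0.138), np.float64(0.068), np.float64(0.138), np.float64(0.069)]
(69.45820617675781, 138.2879180908203) 16.142074584960938
105.7 16.3 -73.9 -163.6 
[[ 0.915  0.404  0.   ]
 [ 0.404 -0.915 -0.   ]
 [-0.     0.    -1.   ]]
```

carry_out(series=[[5, -4, -6, -8, -1], [10, -8.5, -6, -16, -1], [15, -13, -6, -24, -1], [20, -17.5, -6, -32, -1], [25, -22, -6, -40, -1], [30, -26.5, -6, -48, -1], [35, -31, -6, -56, -1], [40, -35.5, -6, -64, -1], [45, -40, -6, -72, -1], [50, -44.5, -6, -80, -1], [54, -48, -6, -82.4, -1], [55.5, -48.9, -6, -82.4, -1], [55.5, -48.9, -6, -82.4, -1], [55.5, -48.9, -6, -82.4, -1]], newtons=30)

```text
t: 2.75
tool_pos: [0.5322, 0.1683, 0.2985]
eef_rot: [-1.885, -2.513, 0.001]
ft_force: [0.0, 0.1, 0.1]
gripper_width: 0.0881
finger_force: 0.0
```

```bash
python3 - <<'E'
from h import *
ims={c:arm.get_image(c) for c in("wrist","scene","top")}
cv2.imwrite("pics/w1.png",np.clip(ims["wrist"]["img"]*1.4,0,255).astype(np.uint8))
for q in("lift_grip","lift_tray","specimen_a_c"):
    for c in ims: print(q,c,[(np.round(d["position"],1).tolist(),round(d["conf"],2)) for d in arm.spot_point(q,c)[:4]])
w=ims["wrist"]
for X in((.532,.168,.2),(.532,.168,.166)): print(proj(w,X).round(1))
o=arm.get_obs();print(Ro.from_rotvec(o["eef_rot"]).as_matrix().round(3),o["joint_pos"])
E
```

```text
lift_grip wrist [([318.3, 191.2], 0.96), ([164.0, 211.5], 0.6)]
lift_grip scene [([302.7, 246.3], 0.72), ([312.4, 263.7], 0.34)]
lift_grip top [([386.8, 207.1], 0.62)]
lift_tray wrist []
lift_tray scene []
lift_tray top [([383.5, 208.4], 0.86), ([384.4, 207.0], 0.63)]
specimen_a_c wrist [([313.7, 126.2], 0.85)]
specimen_a_c scene [([300.7, 235.8], 0.48)]
specimen_a_c top [([368.9, 214.4], 0.7)]
[315.6 192.6]
[315.5 180.6]
[[-0.279  0.96   0.   ]
 [ 0.96   0.279 -0.   ]
 [-0.     0.    -1.   ]] [ 9.40776955e-02  3.61276665e-01  1.15478669e+00 -2.60945928e-05
  1.62546473e+00 -1.88913076e-01]
```

View pics/w1.png

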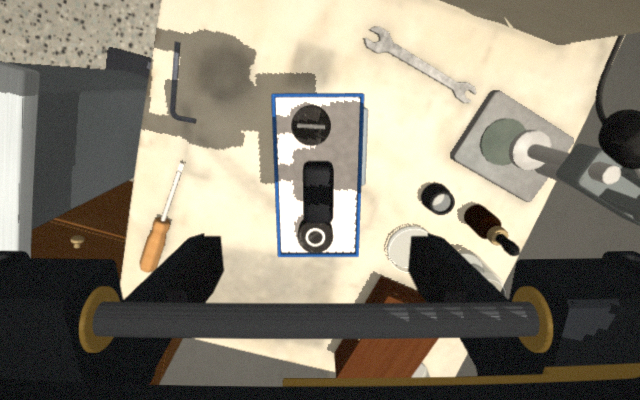

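```bash
python3 - <<'E'
from h import *
w=arm.get_image("wrist");s=arm.get_image("scene");t=arm.get_image("top")
for rs in([ray(w,(318.3,191.2)),ray(t,(385.5,207))],[ray(w,(318.3,191.2)),ray(s,(303,244))],[ray(w,(318.3,191.2)),ray(s,(303,244)),ray(t,(385.5,207))]):
    X,e=tri(rs);print(X.round(4),np.round(e,4))
    print(shift([X[0],X[1],.183],[.96,.279]))
E
```

```text
[0.5397 0.1509 0.135 ] [0.0004 0.0004]
(array([-1.88,  0.22, 11.57]), np.float64(0.0))
[0.5326 0.1684 0.1977] [0.0015 0.0015]
(array([-0.  ,  0.03, 11.57]), np.float64(0.0))
[0.5311 0.1665 0.1987] [0.0038 0.0009 0.0045]
(array([-0.15, -0.17, 11.57]), np.float64(0.0))
```

carry_out(series=[[0, 0.1, 3, 0, -1], [0, 0.1, 5.8, 0, -1], [0, 0.1, 5.8, 0, -1], [0, 0.1, 5.8, 0, -1]])

```text
t: 4.0
tool_pos: [0.5338, 0.1687, 0.242]
eef_rot: [1.885, 2.512, 0.002]
ft_force: [-0.2, 1.2, 0.1]
gripper_width: 0.0881
finger_force: 0.0
```

```bash
python3 - <<'E'
from h import *
w=arm.get_image("wrist");s=arm.get_image("scene")
g=arm.spot_point("lift_grip","wrist");print([(d["position"],d["conf"]) for d in g]);print(proj(w,(.5326,.1684,.2)))
m=arm.trace("lift_grip","wrist");print([(d["position"],d["conf"],d["mask"].sum()) for d in m])
cv2.imwrite("pics/w2.png",np.clip(w["img"]*1.4,0,255).astype(np.uint8))
X,e=tri([ray(w,g[0]["position"]),ray(s,(303,244))]);print(X,e,shift([*X[:2],.183],[.96,.279]))
E
```

```text
[([316.2, 219.8], 0.95)]
[313.83531892 220.76628832]
[([321.2, 196.5], 0.7, np.int64(18371))]
[0.53261153 0.16825725 0.19801169] [0.0014250969759658655, 0.001425096975965871] (array([-0.01, -0.12,  5.87]), np.float64(0.0))
```

View pics/w2.png

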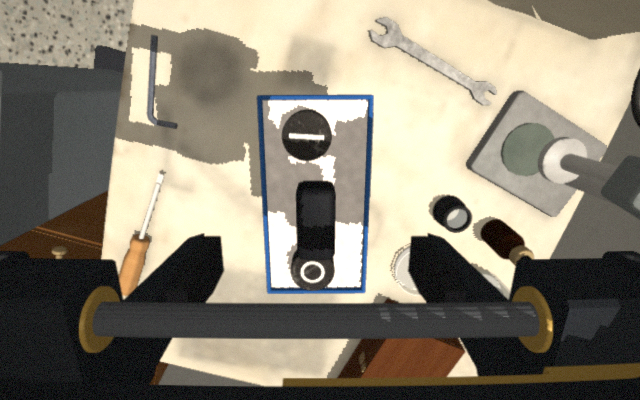

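carry_out(series=[[0, -0.1, 2, 0, -1], [0, -0.1, 4, 0, -1], [0, -0.1, 5.3, 0, -1], [0, -0.1, 5.9, 0, -1], [0, -0.1, 5.9, 0, 0], [0, -0.1, 5.9, 0, 0.3], [0, -0.1, 5.9, 0, 0.4], [0, -0.1, 5.9, 0, 0.5], [0, -0.1, 5.9, 0, 0.7], [0, -0.1, 5.9, 0, 1], [0, -0.1, 5.9, 0, 1], [0, -0.1, 5.9, 0, 1]], newtons=30)

```text
t: 5.7
tool_pos: [0.5337, 0.1688, 0.1818]
eef_rot: [1.884, 2.511, 0.005]
ft_force: [7.7, 2.8, -4.1]
gripper_width: 0.0217
finger_force: 30.0
```

carry_out(series=[[0, 0.1, 0, 0, 1], [0, 0.1, -0.1, 0, 1], [0, 0.1, -0.3, 0, 1], [0, 0.1, -0.6, 0, 1], [0, 0.1, -1.0, 0, 1], [0, 0.1, -1.0, 0, 1]])

```text
t: 6.45
tool_pos: [0.5337, 0.1688, 0.1915]
eef_rot: [1.886, 2.512, 0.001]
ft_force: [4.5, 1.9, -4.9]
gripper_width: 0.0213
finger_force: 30.0
```

carry_out(series=[[0, 0.15, -0.2, 0, 1], [0, 0.15, -0.5, 0, 1], [0, 0.15, -0.8, 0, 1], [0, 0.15, -1.1, 0, 1], [0, 0.15, -1.4, 0, 1], [0, 0.15, -1.7, 0, 1], [0, 0.15, -2.0, 0, 1], [0, 0.15, -2.3, 0, 1], [0, 0.15, -2.6, 0, 1], [0, 0.15, -2.9, 0, 1], [0, 0.15, -3.2, 0, 1], [0, 0.15, -3.5, 0, 1], [0, 0.15, -3.8, 0, 1], [0, 0.15, -4.1, 0, 1], [0, 0.15, -4.4, 0, 1], [0, 0.15, -4.7, 0, 1], [0, 0.15, -5.0, 0, 1], [0, 0.15, -5.2, 0, 1], [0, 0.15, -5.3, 0, 1], [0, 0.15, -5.3, 0, 1]])

```text
t: 8.95
tool_pos: [0.5337, 0.1688, 0.2446]
eef_rot: [-1.885, -2.511, 0.004]
ft_force: [-5.4, -4.4, -5.5]
gripper_width: 0.0216
finger_force: 30.0
```

carry_out(series=[[0, -0.07, -0.2, 0, 1], [0, -0.07, -0.5, 0, 1], [0, -0.07, -0.8, 0, 1], [0, -0.07, -1.1, 0, 1], [0, -0.07, -1.4, 0, 1], [0, -0.07, -1.7, 0, 1], [0, -0.07, -1.95, 0, 1], [0, -0.07, -2.05, 0, 1], [0, -0.07, -2.05, 0, 1], [0, -0.07, -2.05, 0, 1]])

```text
t: 10.2
tool_pos: [0.5338, 0.1688, 0.2656]
eef_rot: [-1.886, -2.513, 0.001]
ft_force: [-5.6, -3.1, -5.1]
gripper_width: 0.0216
finger_force: 30.0
```

```bash
python3 - <<'E'
from h import *
w=arm.get_image("wrist");s=arm.get_image("scene");t=arm.get_image("top")
c=lambda i,x,y:cv2.resize(np.clip(i[y:y+100,x:x+110]*1.6,0,255).astype(np.uint8),(400,364),interpolation=cv2.INTER_CUBIC)
cv2.imwrite("pics/up.png",np.hstack([c(s["img"],260,200),c(w["img"][::2,::2],100,60)]))
for q in("lift_grip","pawl","specimen_a_c","lift_tray"):
    for n in("scene","wrist"): print(q,n,[(np.round(d["position"],1).tolist(),round(d["conf"],2)) for d in arm.spot_point(q,n)[:3]])
o=arm.get_obs();print(o["tool_pos"],o["ft_force"])
E
```

```text
lift_grip scene [([302.7, 228.9], 0.96)]
lift_grip wrist [([315.4, 272.0], 0.83)]
pawl scene [([302.1, 235.3], 0.33)]
pawl wrist []
specimen_a_c scene []
specimen_a_c wrist [([304.8, 150.5], 0.78)]
lift_tray scene [([304.0, 235.9], 0.77)]
lift_tray wrist []
[0.53376405 0.16880496 0.26556951] [-4.80772097 -3.47527897 -5.91922892]
```

View pics/up.png

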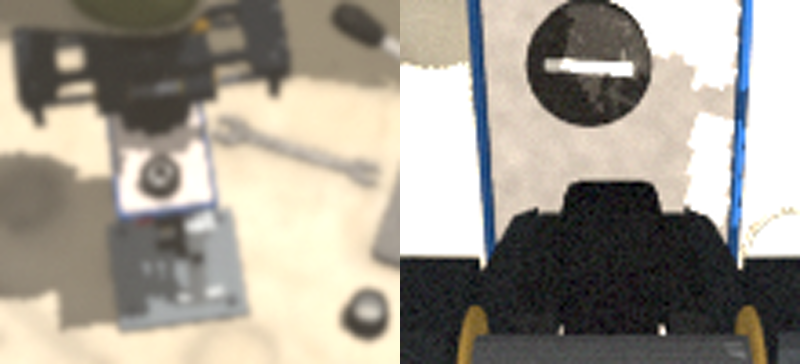

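carry_out(series=[[0, -0.08, 0.1, 0, 1], [0, -0.08, 0.22, 0, 1], [0, -0.08, 0.36, 0, 1], [0, -0.08, 0.5, 0, 1], [0, -0.08, 0.64, 0, 1], [0, -0.08, 0.78, 0, 1], [0, -0.08, 0.92, 0, 1], [0, -0.08, 1.06, 0, 1], [0, -0.08, 1.2, 0, 1], [0, -0.08, 1.34, 0, 1], [0, -0.08, 1.44, 0, 1], [0, -0.08, 1.5, 0, 1], [0, -0.08, 1.55, 0, 1]])

```text
t: 12.38
tool_pos: [0.5337, 0.1687, 0.2498]
eef_rot: [1.885, 2.512, 0.001]
ft_force: [4.8, 0.8, -5.2]
gripper_width: 0.0213
finger_force: 30.0
```

carry_out(series=[[0, 0.03, 0.05, 0, 1], [0, 0.03, 0.1, 0, 1], [0, 0.03, 0.15, 0, 1]])

```text
t: 12.75
tool_pos: [0.5337, 0.1688, 0.2482]
eef_rot: [1.886, 2.512, 0.0]
ft_force: [4.3, 0.8, -5.2]
gripper_width: 0.0219
finger_force: 30.0
```

carry_out(series=[[0, 0, 0.05, 0, 1], [0, 0, 0.1, 0, 1], [0, 0, 0.14, 0, 1]])

```text
t: 13.12
tool_pos: [0.5337, 0.1688, 0.2468]
eef_rot: [1.886, 2.513, 0.0]
ft_force: [5.2, 1.3, -5.6]
gripper_width: 0.0214
finger_force: 30.0
```

Lift ≈ 0.065, no contact yet.

carry_out(series=[[0, 0.03, 0.05, 0, 1], [0, 0.03, 0.1, 0, 1], [0, 0.03, 0.14, 0, 1]])

```text
t: 13.5
tool_pos: [0.5337, 0.1688, 0.2454]
eef_rot: [-1.886, -2.512, 0.001]
ft_force: [2.0, -0.4, -5.4]
gripper_width: 0.0216
finger_force: 30.0
```

carry_out(series=[[0, 0.02, 0.05, 0, 1], [0, 0.02, 0.1, 0, 1], [0, 0.02, 0.14, 0, 1]])

```text
t: 13.88
tool_pos: [0.5337, 0.1688, 0.2439]
eef_rot: [-1.885, -2.512, 0.001]
ft_force: [0.3, -1.2, -5.1]
gripper_width: 0.0215
finger_force: 30.0
```

carry_out(series=[[0, 0, 0.05, 0, 1], [0, 0, 0.1, 0, 1], [0, 0, 0.14, 0, 1]])

```text
t: 14.25
tool_pos: [0.5337, 0.1688, 0.2425]
eef_rot: [-1.885, -2.512, 0.001]
ft_force: [-3.0, -2.0, -4.9]
gripper_width: 0.0219
finger_force: 30.0
```

carry_out(series=[[0, 0, 0.05, 0, 1], [0, 0, 0.1, 0, 1], [0, 0, 0.14, 0, 1]])

```text
t: 14.62
tool_pos: [0.5338, 0.1688, 0.2411]
eef_rot: [-1.885, -2.512, 0.001]
ft_force: [-4.6, -2.1, -4.6]
gripper_width: 0.0214
finger_force: 30.0
```

carry_out(series=[[0, -0.02, 0.05, 0, 1], [0, -0.02, 0.1, 0, 1], [0, -0.02, 0.14, 0, 1]])

```text
t: 15.0
tool_pos: [0.5338, 0.1688, 0.2397]
eef_rot: [-1.886, -2.512, 0.001]
ft_force: [-4.2, -3.7, -5.2]
gripper_width: 0.0217
finger_force: 30.0
```

carry_out(series=[[0, -0.02, 0.05, 0, 1], [0, -0.02, 0.1, 0, 1], [0, -0.02, 0.14, 0, 1]])

```text
t: 15.38
tool_pos: [0.5338, 0.1688, 0.2393]
eef_rot: [1.885, 2.512, 0.001]
ft_force: [-5.5, -2.9, 3.8]
gripper_width: 0.0214
finger_force: 30.0
```

carry_out(series=[[0, 0, -0.02, 0, 1], [0, 0, -0.04, 0, 1], [0, 0, -0.04, 0, 1]])

```text
t: 15.75
tool_pos: [0.5338, 0.1688, 0.2394]
eef_rot: [1.885, 2.512, 0.001]
ft_force: [-4.7, -2.1, -1.4]
gripper_width: 0.0221
finger_force: 30.0
```

carry_out(series=[[0, 0, 0, 0, 1], [0, 0, 0, 0, 1], [0, 0, 0, 0, 0.3], [0, 0, 0, 0, 0.1], [0, 0, 0, 0, -0.5], [0, 0, 0, 0, -1], [0, 0, 0, 0, -1], [0, 0, 0, 0, -1]], newtons=5)

```text
t: 16.75
tool_pos: [0.5337, 0.1688, 0.2389]
eef_rot: [1.886, 2.513, 0.0]
ft_force: [0.8, 0.4, -0.4]
gripper_width: 0.0778
finger_force: 0.0
```

carry_out(series=[[0, 0, 0, 0, -1], [0, 0, 0, 0, -1], [0, 0, -1, 0, -1], [0, 0, -3, 0, -1], [0, 0, -5, 0, -1], [0, 0, -8, 0, -1], [0, 0, -10, 0, -1], [0, 0, -10, 0, -1], [0, 0, -10, 0, -1]])

```text
t: 17.88
tool_pos: [0.5335, 0.1688, 0.3381]
eef_rot: [-1.885, -2.512, 0.001]
ft_force: [-0.1, 0.0, -0.9]
gripper_width: 0.0885
finger_force: 0.0
```

```bash
python3 - <<'E'
from h import *
w=arm.get_image("wrist");s=arm.get_image("scene")
c=cv2.resize(np.clip(s["img"][200:300,260:370]*1.6,0,255).astype(np.uint8),(330,300),interpolation=cv2.INTER_CUBIC)
cv2.imwrite("pics/end.png",np.hstack([c,cv2.resize(w["img"],(470,300))]))
g=arm.spot_point("lift_grip","wrist")[0];g2=arm.spot_point("lift_grip","scene")[0]
print(g["position"],g2["position"],tri([ray(w,g["position"]),ray(s,g2["position"])]))
for z in(.2,.245,.2575,.27): print(z,proj(w,(.5335,.1685,z)),proj(s,(.5335,.1685,z)))
E
```

```text
[314.0, 198.4] [301.7, 235.9] (array([0.53132392, 0.16584299, 0.24722383]), [0.001402336667676039, 0.0014023366676760736])
0.2 [315.92762313 178.90734531] [303.81876718 243.55840642]
0.245 [315.97580432 194.84035908] [303.21335125 235.50015763]
0.2575 [315.99224958 200.28457231] [303.03919217 233.18157993]
0.27 [316.01041399 206.30143489] [302.86231669 230.82662206]
```

View pics/end.png

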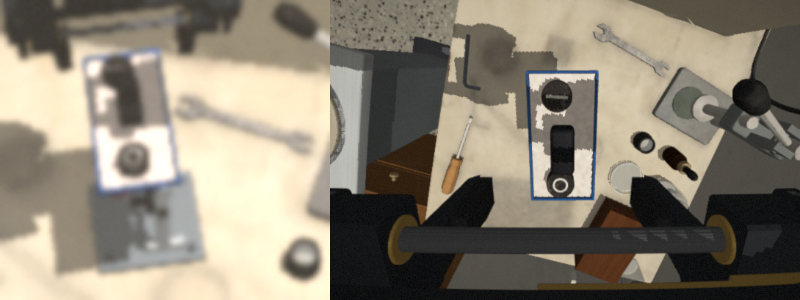

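The tray hangs raised, with the grip at about z 0.25. Both pucks stand, at (557,95) and (560,184) in the right-hand panel, and the gripper is clear.

```bash
python3 -c "
from workcell import arm
print(arm.job_done())"
```

```text
the job is handed in; nothing more can be done
None
```

I raised the tray about 84 mm and lowered it until the load came off the hand at about 57 mm, so the pawl should be seated on the lower rung. I then let go and handed the job in; the last picture shows the tray still up and both pucks standing, but the pawl itself was not visible and no verdict came back.

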